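Make up two fitting kits

TASK

Make up the two kits: the shorter of the two loose spanners and the black roll of tape go in the plywood tray, both lying flat on its floor; the nut and the bolt go in the round tub, which is then closed with the one of the two black lids that fits its rim, pressed fully home. Leave the longer spanner and the other lid on the bench, outside the containers.

Things in the scene. Friction and masses are not known exactly. Their poses are not given: they have to be found in the camera images.
- tray: Open rectangular plywood tray, fixed to the bench. Outside 142 (its x) x 212 (its y) x 28 mm high, walls and floor 6 mm thick, so inside 130 x 200 mm and 22 mm deep. Origin: centre of its underside; z up. It stands to the left or to the right of the stock, turned by up to 0.3 rad.
- tub: Round open grey plastic tub, fixed to the bench. 108 mm outside diameter at the rim, 45 mm high, floor 4 mm thick, inside diameter 98 (floor) to 100 mm (mouth). Origin: centre of its underside; z up. It stands on the other side of the stock from the tray.
- lid_large_knob (a point): Loose black round lid, the larger one: flange 112 mm in diameter and 5 mm thick, under it a plug 92 mm in diameter and 8 mm deep with a 3 mm bevelled lower edge (enters the tub's 100 mm mouth until the flange rests on the rim), on top a round knob 24 mm in diameter and 22 mm high. Point: mid-height of the knob on the lid's axis, 24 mm above the plug's underside (on the bench, 24 mm up; seated on the tub, 61 mm above the tub's underside). z is the lid's axis, up. 0.07 kg.
- lid_small_knob (a point): Loose black round lid of the same form but smaller: flange 90 mm in diameter, plug 73 mm in diameter, the same thicknesses and knob; it would fall into the tub. Point: mid-height of the knob, 24 mm above its underside; z up.
- short_spanner_mid (a point): The shorter spanner: combination spanner 165 mm long, 25 mm wide at the heads, 8 to 9 mm thick, shank 10 mm wide, lying flat. Point: mid-length of the shank, 4 mm above its underside. Its y axis runs along the shank, x across it in the plane, z up. 0.1 kg.
- long_spanner_mid (a point): The longer spanner: 200 mm long, 32 mm wide at the heads, 8 to 9 mm thick, lying flat. Point: mid-length of the shank, 4 mm above its underside. y along the shank, z up.
- bolt_mid (a point): Hexagon bolt, lying, 59 mm long: threaded shank 12 mm in diameter along its y axis, head (22 mm wide, 19 mm high, 9 mm long) at the +y end. Point: the middle of the length, 8.5 mm above the underside, about on the shank's axis. 0.07 kg.
- nut_mid (a point): Hexagon nut lying flat, 24 mm across the flats (along its x), 27 mm across the corners (along its y), 13 mm high. Point: its centre, 6.5 mm up; z is its axis. 0.035 kg.
- tape_roll_mid (a point): Black roll of tape lying flat, 57 mm in diameter (about 54 to 57), 19 mm high (the larger tan roll at the back is not part of the job). Point: its centre, 9.5 mm up; z is its axis. 0.05 kg.
There are look-alikes about, which are no part of the job. Of the things that look like the part that bears tape_roll_mid, take the one that is farthest from the robot's base at the start.

How it is judged:
By the outcome, as a careful person would: the job done as asked, in the order asked, and still so for the second after the job is handed in, with the robot touching nothing.
It also fails if it takes over 133 s, if anything falls off the work surface, if the arm or the gripper's body presses on something with over 40 N, if the wrist force passes 120 N, or if a joint passes its speed limit or range.

ROBOT

A 6-joint arm with a two-finger parallel gripper is mounted at the origin on a cart in front of the work surface, level with it; the furniture and walls round the work are solid. World frame = base frame: x ahead of the robot, y to its left, z up, the work surface at z = 0. Lengths are in m, angles in rad, forces in N, time in s.
With the tool pointing down it reaches from about 0.25 to 0.725 m from the base axis. Payload 4 kg.
Tool frame: the origin (TCP) lies midway between the tips of the shut fingers; the grasp point (between the pads) lies 19 mm behind it; z points along the fingers, y is the line along which they close (so a half turn about z gives the same grasp; the last joint's range is limited). The gripper opens to 85 mm and grips with 20 to 120 N. Pads are 22 mm wide; open, the fingers measure 114 mm over their backs; the gripper's body (76 mm by 85 mm) begins 54 mm behind the grasp point. The pads swing forward as they close: fully open they stand 13 mm farther back than shut.
Start: joints at [-1.124, 0.241, 0.005, 1.335, 0, 1.571], TCP at [0.216, -0.451, 0.231] pointing down, gripper open.
Joint ranges: [-2.72, 2.72], [-1.05, 1.87], [-1.09, 1.28], [-1.99, 2.15], [-1.42, 1.44], [-3.14, 3.14]. Speed limits (rad/s): [2.79, 2.79, 3.14, 3.14, 3.14, 3.14].

INTERFACE

Orientations are given as a unit quaternion [x, y, z, w].
In Python, from workcell import bot gives the robot as it stands. The module is installed in compiled form; this text tells all that it offers.
- The arm moves only by the tool jog_arm, never from a script. Its argument "deltas" is a list of rows, each an object with "fingers": the opening, from 0 (shut) to 1 (fully open); "delta_pos": the shift along the tool's x, y, z normalised to -1 to 1, where 1 is 300 mm, a list of three; "yaw": the turn about the tool's z normalised to -1 to 1, where 1 is pi/4 rad. A call has 1 to 12 rows; each row is the pose to reach, as a shift and turn from the pose commanded when the call began, along the tool's axes at that moment; what a row does not reach only later rows make up. A row lasts 1/10 s, in which the tool goes at most 50 mm and 8.59 degrees, less where a joint would pass 70% of its speed; a pose out of reach is approached as far as the arm can. A call with a number of a shift or a turn outside -1 to 1 is refused whole. A call with a gripper value outside its range is refused whole. The fingers move at their own pace and stop on an object; the grip force is fixed at half the most. Time passes only in rows, so rows that repeat a pose let the fingers close. It gives the time, the measured TCP pose, the force, the opening and the grip force at its end, in the units of the state.
- bot.get_obs(): the state, without advancing time (a new reading comes with each control period).
- bot.camera(name): name is "side" or "top"; returns a dict with "image" (384x512x3 uint8, red, green, blue), "range_z" (384x512 float32, m along the optical axis (not along the pixel's ray), 0 where there is no reading), "fx", "fy", "cx", "cy" (pixels), "rvec" (rotation vector, rad) and "tvec" (3), from world to camera coordinates, as OpenCV has them. Camera axes: x right, y down, z forward; pixel columns grow to the right and rows downward; lengths in m; the calibration is good to about 2 mm. A picture is of the moment at which its call begins.
- bot.job_done(): hands the job in; it is judged then, once.
The state is a dict: "clock": time; "joint_pos": joint angles; "joint_vel": joint speeds; "tau": joint torques, N m; "eef_pos": TCP position; "tool_rot": TCP orientation; "ft_force": force on the tool from outside, world axes, zero at the start; "ft_torque": the same for the moment, N m; "grip_width": finger opening in m; "grasp_force": force on a finger pad.
Only numpy, scipy, OpenCV 4.12 (cv2) and the standard library are available. Lean on these libraries where they do the work, as an engineer would, in place of code of your own. Each camera call takes 0.05 s, during which the arm holds its last target. There are 200 camera calls.

## Working session

There is one attempt and no reset: what is moved stays moved. The work goes in short steps, Python scripts to look and compute and a tool call to move; the robot and the scene stay as the last step left them, time stands still between calls to the robot, and variables do not carry over. Pictures are saved under pics/ and viewed, at most 14 in all, crops included, and the job is handed in when it is done.

Besides the shell and the picture viewer there is one more tool, called after "Emit:" in YAML: its name, and indented under it one key for each argument. jog_arm: Moves the arm, as the interface text tells. Scaled input: -1 to 1 covers 300 mm each way for a shift and pi/4 rad each way for a turn. Its arguments: {"type":"object","properties":{"deltas":{"type":"array","items":{"type":"object","properties":{"fingers":{"type":"number"},"delta_pos":{"type":"array","items":{"type":"number"}},"yaw":{"type":"number"}}}}},"required":["deltas"]}

```bash
mkdir -p pics; cat > h.py <<'E'
import numpy as np, cv2
from workcell import bot
def cam(n):
    c=bot.camera(n); c['K']=np.array([[c['fx'],0,c['cx']],[0,c['fy'],c['cy']],[0,0,1.]])
    c['R']=cv2.Rodrigues(np.array(c['rvec'],float))[0]; c['t']=np.array(c['tvec'],float).ravel(); return c
def save(c,n,box=None,s=1):
    im=c['image'][:,:,::-1]
    if box: im=im[box[1]:box[3],box[0]:box[2]]
    cv2.imwrite('pics/'+n,cv2.resize(im,None,fx=s,fy=s,interpolation=cv2.INTER_CUBIC))
def ray(c,px,z):
    px=np.atleast_2d(np.asarray(px,float)); d=np.c_[(px[:,0]-c['cx'])/c['fx'],(px[:,1]-c['cy'])/c['fy'],np.ones(len(px))]@c['R']
    o=-c['R'].T@c['t']; return o+d*((z-o[2])/d[:,2])[:,None]
def cloud(c):
    v,u=np.mgrid[:c['range_z'].shape[0],:c['range_z'].shape[1]]; Z=c['range_z'].astype(float)
    P=np.stack([(u-c['cx'])/c['fx']*Z,(v-c['cy'])/c['fy']*Z,Z],-1)
    return np.where(Z[...,None]>0,(P-c['t'])@c['R'],np.nan)
def proj(c,P):
    return cv2.projectPoints(np.atleast_2d(np.array(P,float)),np.array(c['rvec'],float),c['t'],c['K'],None)[0].reshape(-1,2)
E
python3 - <<'E'
from h import *
for n in('top','side'):
    c=cam(n); save(c,n+'0.png',s=1.56); print(n,c['fx'],c['cx'],c['cy'],-c['R'].T@c['t'],c['R'].round(3).tolist())
o=bot.get_obs(); print(o)
E
```

```text
top 368.463969104854 255.86734316047978 194.25535317787828 [0.41278527 0.01913023 0.97257634] [[-0.021, -0.999, -0.027], [-0.995, 0.023, -0.102], [0.102, 0.025, -0.994]]
side 401.0820184043461 262.43108865122616 194.36828854249046 [0.29574813 0.89103095 0.52980045] [[-0.969, -0.245, -0.02], [-0.103, 0.481, -0.871], [0.223, -0.842, -0.491]]
{'clock': 0.1, 'joint_pos': array([-1.12397105e+00,  2.41336821e-01,  3.85736898e-03,  1.33519000e+00,
       -3.64225247e-05,  1.57078954e+00]), 'joint_vel': array([-3.11106616e-04, -6.54741748e-04,  3.42464653e-03, -1.12226994e-03,
        3.24167464e-05,  4.40668937e-04]), 'tau': array([-1.12380455e-04, -3.73138368e+01,  2.53009897e+01,  1.08516047e-02,
       -6.43834051e-05,  3.86673051e-06]), 'eef_pos': array([ 0.21579933, -0.45040927,  0.23050178]), 'tool_rot': array([ 9.75145846e-01,  2.21561960e-01, -2.25259232e-04, -9.09252343e-04]), 'ft_force': array([ 0.14070277, -0.05491717,  0.83549425]), 'ft_torque': array([-0.03722301, -0.01875857, -0.03430732]), 'grasp_force': 0.0, 'grip_width': 0.08533523295588348}
```

View pics/top0.png

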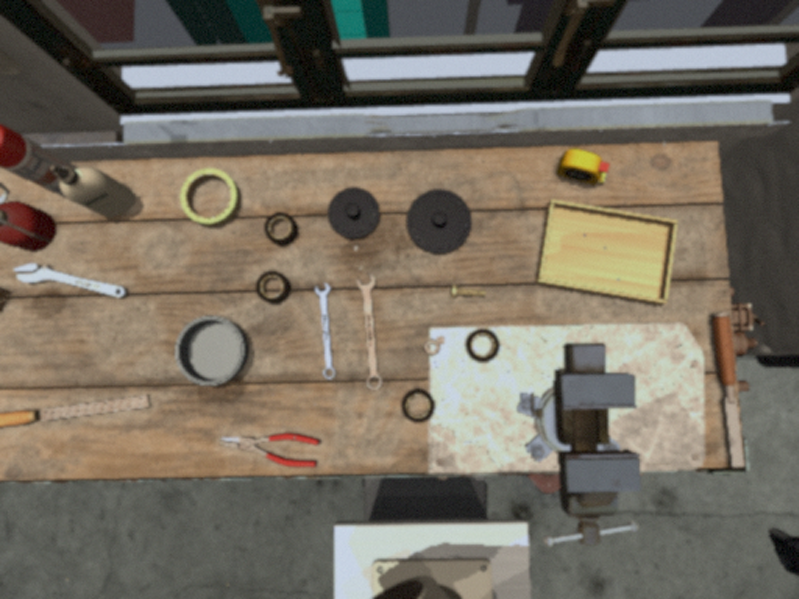

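View pics/side0.png

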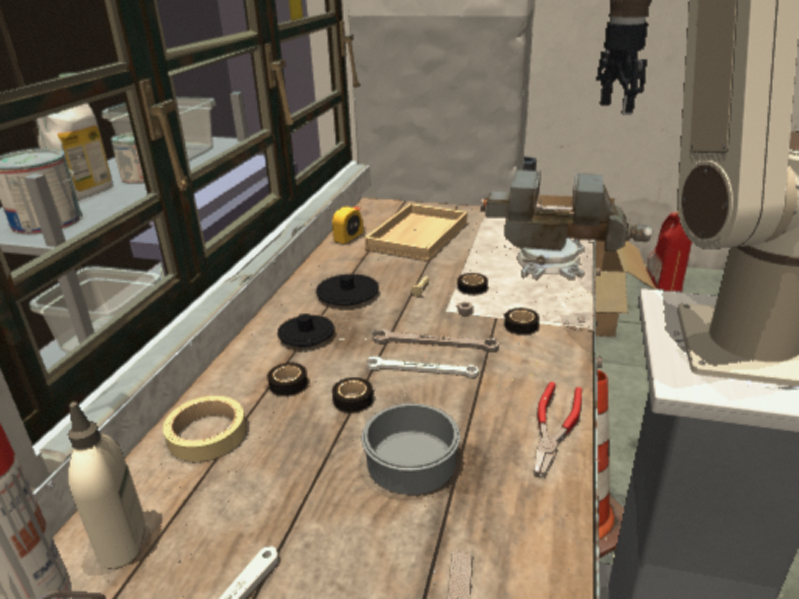

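Top view (in 1.56x pixels): the tray is at (608,252), the tub at (212,350), the small lid at (354,213) and the large lid at (439,221). The spanners are at (326,330) (silver, shorter) and (370,333) (tan, longer). The bolt is at (467,292) and the nut at (432,347).

Look-alikes for the tape: black rolls at (281,228), (273,287), (482,345) and (418,405), plus the tan roll at (210,197). The roll at (281,228) looks farthest from the base. For the spanners, the adjustable wrench at (68,280) is not one of the two.

```bash
python3 - <<'E'
from h import *
c=cam('top'); save(c,'crop1.png',(160,110,340,280),4.4)
s=cam('side'); save(s,'crop2.png',(150,160,370,320),3.6)
P=cloud(c); z=P[...,2]
tb=(P[...,0]>.25)&(P[...,0]<.72)&(np.abs(P[...,1])<.5)
print('table z',np.nanmedian(z[tb]),np.nanstd(z[tb&(np.abs(z)<.006)]))
m=((z>.004)&tb).astype(np.uint8)
n,l,st,ce=cv2.connectedComponentsWithStats(m,connectivity=8)
for i in range(1,n):
    if st[i,4]<20: continue
    q=P[l==i]; zz=np.nanpercentile(q[:,2],90)
    r=cv2.minAreaRect(q[:,:2].astype(np.float32)*1000)
    print(ce[i].round(0),st[i,4],'z90 %.3f'%zz,'c',np.round(r[0],0),'size',np.round(r[1],0),'ang %.0f'%r[2],'mean',np.nanmean(q[:,:2],0).round(3))
E
```

```text
table z -0.0015102419420424595 0.0024827334658551995
[377. 112.] 178 z90 0.060 c [ 714. -281.] size [12. 61.] ang 0 mean [ 0.715 -0.277]
[134. 133.] 367 z90 0.025 c [687. 367.] size [65. 98.] ang 0 mean [0.683 0.365]
[226. 136.] 858 z90 0.016 c [670. 120.] size [86. 89.] ang 90 mean [0.669 0.119]
[281. 142.] 1359 z90 0.015 c [651. -26.] size [109. 111.] ang 89 mean [ 0.651 -0.026]
[389. 161.] 3187 z90 0.026 c [ 590. -304.] size [213. 143.] ang 79 mean [ 0.591 -0.308]
[179. 146.] 253 z90 0.018 c [645. 245.] size [55. 53.] ang 44 mean [0.645 0.244]
[174. 184.] 247 z90 0.019 c [544. 258.] size [54. 53.] ang 89 mean [0.544 0.258]
[236. 210.] 362 z90 0.009 c [467.  96.] size [195.  30.] ang 3 mean [0.471 0.095]
[208. 211.] 240 z90 0.009 c [470. 170.] size [161.  22.] ang 4 mean [0.472 0.169]
[299. 187.] 102 z90 0.015 c [530. -72.] size [56. 19.] ang 89 mean [ 0.528 -0.07 ]
[466. 241.] 863 z90 0.025 c [ 367. -486.] size [233.  27.] ang 0 mean [ 0.379 -0.486]
[132. 225.] 731 z90 0.044 c [438. 355.] size [112. 112.] ang 88 mean [0.439 0.362]
[309. 221.] 236 z90 0.019 c [439. -92.] size [53. 53.] ang 44 mean [ 0.439 -0.092]
[276. 222.] 50 z90 0.013 c [437.  -8.] size [21. 23.] ang 89 mean [ 0.437 -0.008]
[373. 267.] 4341 z90 0.162 c [ 339. -219.] size [196. 149.] ang 12 mean [ 0.329 -0.221]
[267. 260.] 227 z90 0.019 c [341.  18.] size [51. 51.] ang 89 mean [0.341 0.017]
[173. 286.] 464 z90 0.016 c [276. 265.] size [164.  48.] ang 88 mean [0.28  0.261]
```

View pics/crop1.png

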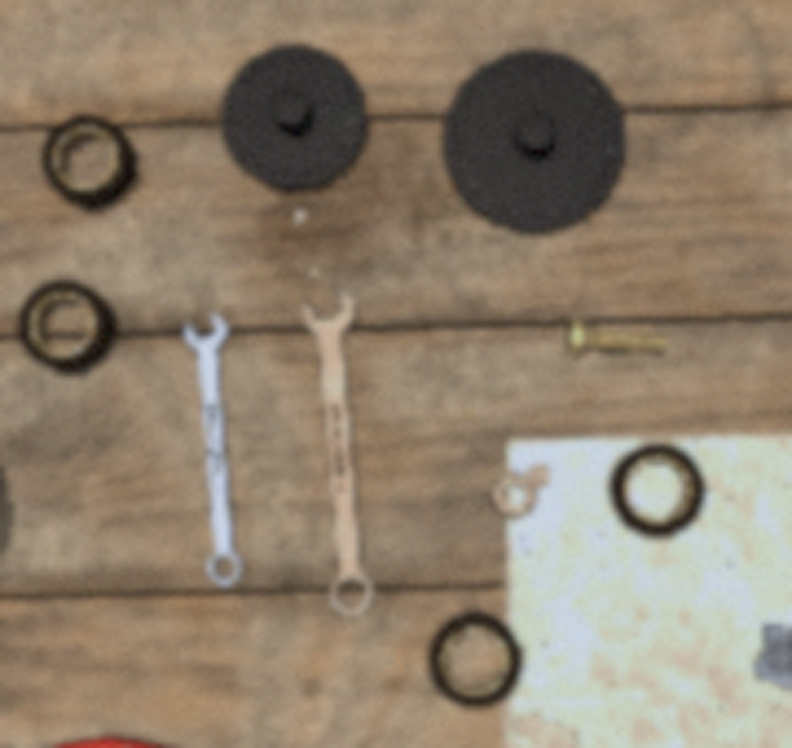

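The crop (4.4x) shows silver combination spanner at (212,450), 161 mm by depth, and the tan one at (340,450), 195 mm. The black rolls are at (90,160), (67,325), (657,490) and (475,658). By measured position the roll at (0.645, 0.245) is farthest from the base at 0.69 m, so I take it. The large lid measures about 111 mm against 89 mm for the small one.

```bash
cat >> h.py <<'E'
def go(*T):
    """targets (x,y,z,theta_deg of tool y in world) -> normalised deltas from present pose"""
    from scipy.spatial.transform import Rotation as Ro
    o=bot.get_obs(); R=Ro.from_quat(o['tool_rot']).as_matrix(); p=o['eef_pos']
    th=np.degrees(np.arctan2(R[1,1],R[0,1]))
    print('t %.1f'%o['clock'],'p',p.round(4),'th %.1f'%th,'j',o['joint_pos'].round(2),'F',o['ft_force'].round(1),'w %.4f g %.1f'%(o['grip_width'],o['grasp_force']))
    for t in T:
        d=R.T@(np.array(t[:3])-p)/.3; y=-((t[3]-th+180)%360-180)/45
        print(t,'-> pos',d.round(3).tolist(),'yaw %.3f'%y)
E
python3 - <<'E'
from h import *
go((.645,.245,.27,71),(.43,-.10,.27,-19))
E
```

```text
t 0.2 p [ 0.2159 -0.4506  0.2308] th -64.4 j [-1.12  0.24  0.    1.34  0.    1.57] F [-0.7  0.1 -0.2] w 0.0857 g 0.0
(0.645, 0.245, 0.27, 71) -> pos [2.292, -1.473, -0.129] yaw -3.009
(0.43, -0.1, 0.27, -19) -> pos [1.149, -0.746, -0.13] yaw -1.009
```

Emit:
jog_arm:
  deltas:
    - {"delta_pos": [0.2, -0.12, -0.13], "yaw": -0.2, "fingers": 1}
    - {"delta_pos": [1, -0.65, -0.13], "yaw": -1, "fingers": 1}
    - {"delta_pos": [1, -0.65, -0.13], "yaw": -1, "fingers": 1}
    - {"delta_pos": [1, -0.65, -0.13], "yaw": -1, "fingers": 1}
    - {"delta_pos": [1, -0.65, -0.13], "yaw": -1, "fingers": 1}
    - {"delta_pos": [1, -0.65, -0.13], "yaw": -1, "fingers": 1}
    - {"delta_pos": [1, -0.65, -0.13], "yaw": -1, "fingers": 1}
    - {"delta_pos": [1, -0.65, -0.13], "yaw": -1, "fingers": 1}
    - {"delta_pos": [1, -0.65, -0.13], "yaw": -1, "fingers": 1}

```text
clock: 1.1
eef_pos: [0.4033, -0.1434, 0.2702]
tool_rot: [0.815, 0.58, 0.0, -0.0]
ft_force: [0.4, -0.6, -0.0]
grip_width: 0.0852
grasp_force: 0.0
```

```bash
python3 -c "
from h import *
go((.645,.245,.15,71))"
```

```text
t 1.1 p [ 0.4033 -0.1434  0.2702] th -19.1 j [-0.34  0.08 -0.08  1.4   0.    1.56] F [ 0.4 -0.6 -0. ] w 0.0852 g 0.0
(0.645, 0.245, 0.15, 71) -> pos [1.487, 0.337, 0.401] yaw -2.002
```

Emit:
jog_arm:
  deltas:
    - {"delta_pos": [1, 0.2, 0.2], "yaw": -1, "fingers": 1}
    - {"delta_pos": [1, 0.2, 0.2], "yaw": -1, "fingers": 1}
    - {"delta_pos": [1, 0.2, 0.2], "yaw": -1, "fingers": 1}
    - {"delta_pos": [1, 0.2, 0.2], "yaw": -1, "fingers": 1}
    - {"delta_pos": [1, 0.2, 0.2], "yaw": -1, "fingers": 1}
    - {"delta_pos": [1, 0.2, 0.2], "yaw": -1, "fingers": 1}
    - {"delta_pos": [1, 0.2, 0.2], "yaw": -1, "fingers": 1}

```text
clock: 1.8
eef_pos: [0.5597, 0.1202, 0.2079]
tool_rot: [0.531, 0.847, -0.0, -0.001]
ft_force: [-0.2, -0.3, -0.6]
grip_width: 0.0853
grasp_force: 0.0
```

```bash
python3 -c "
from h import *
go((.645,.245,.05,71),(.645,.245,.0,71))"
```

```text
t 1.8 p [0.5597 0.1202 0.2079] th 25.8 j [0.21 0.4  0.16 1.34 0.   1.33] F [-0.2 -0.3 -0.6] w 0.0853 g 0.0
(0.645, 0.245, 0.05, 71) -> pos [0.25, 0.438, 0.526] yaw -1.005
(0.645, 0.245, 0.0, 71) -> pos [0.25, 0.438, 0.692] yaw -1.005
```

Emit:
jog_arm:
  deltas:
    - {"delta_pos": [0.25, 0.438, 0.3], "yaw": -1, "fingers": 1}
    - {"delta_pos": [0.25, 0.438, 0.3], "yaw": -1, "fingers": 1}
    - {"delta_pos": [0.25, 0.438, 0.4], "yaw": -1, "fingers": 1}
    - {"delta_pos": [0.25, 0.438, 0.45], "yaw": -1, "fingers": 1}
    - {"delta_pos": [0.25, 0.438, 0.5], "yaw": -1, "fingers": 1}
    - {"delta_pos": [0.25, 0.438, 0.5], "yaw": -1, "fingers": 1}
    - {"delta_pos": [0.25, 0.438, 0.5], "yaw": -1, "fingers": 1}
    - {"delta_pos": [0.25, 0.438, 0.6], "yaw": -1, "fingers": 1}
    - {"delta_pos": [0.25, 0.438, 0.69], "yaw": -1, "fingers": 1}
    - {"delta_pos": [0.25, 0.438, 0.69], "yaw": -1, "fingers": 1}

```text
clock: 2.8
eef_pos: [0.642, 0.2393, -0.0001]
tool_rot: [0.17, 0.985, -0.002, -0.003]
ft_force: [-1.6, 0.4, -0.9]
grip_width: 0.0858
grasp_force: 0.0
```

```bash
python3 -c "
from h import *
go((.645,.245,.0,71)); save(cam('side'),'tp.png',(150,190,300,290),4)"
```

```text
t 2.8 p [ 6.420e-01  2.393e-01 -1.000e-04] th 70.4 j [ 0.36  0.77  0.25  1.06 -0.    0.7 ] F [-1.6  0.4 -0.9] w 0.0858 g 0.0
(0.645, 0.245, 0.0, 71) -> pos [-0.003, 0.021, -0.0] yaw -0.012
```

View pics/tp.png

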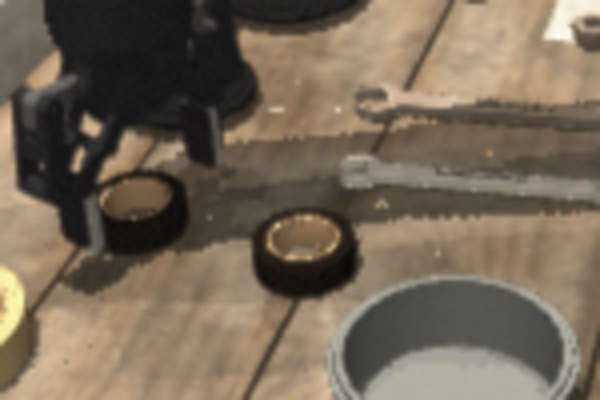

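The fingers stand at (90,235) and (207,150), either side of the roll at (145,205). Closing.

Emit:
jog_arm:
  deltas:
    - {"delta_pos": [0, 0.02, 0], "yaw": 0, "fingers": 1}
    - {"delta_pos": [0, 0.02, 0], "fingers": 0, "yaw": 0}
    - {"delta_pos": [0, 0.02, 0], "fingers": 0, "yaw": 0}
    - {"delta_pos": [0, 0.02, 0], "fingers": 0, "yaw": 0}
    - {"delta_pos": [0, 0.02, 0], "fingers": 0, "yaw": 0}
    - {"delta_pos": [0, 0.02, 0], "fingers": 0, "yaw": 0}
    - {"delta_pos": [0, 0.02, 0], "fingers": 0, "yaw": 0}
    - {"delta_pos": [0, 0.02, 0], "fingers": 0, "yaw": 0}
    - {"delta_pos": [0, 0.02, -0.1], "fingers": 0, "yaw": 0}
    - {"delta_pos": [0, 0.02, -0.2], "fingers": 0, "yaw": 0}
    - {"delta_pos": [0, 0.02, -0.35], "fingers": 0, "yaw": 0}
    - {"delta_pos": [0, 0.02, -0.5], "fingers": 0, "yaw": 0}

```text
clock: 4.05
eef_pos: [0.6459, 0.2474, 0.1542]
tool_rot: [0.169, 0.986, -0.001, -0.001]
ft_force: [1.3, -0.2, -0.9]
grip_width: 0.0516
grasp_force: 62.9
```

```bash
python3 - <<'E'
from h import *
c=np.array([.590,-.304]); a=np.radians(79-90); X=np.array([np.cos(a),np.sin(a)]); Y=np.array([-X[1],X[0]])
print('tape place',c-30*X/1000,'spanner place',c+32*X/1000)
p=c-.03*X
go((*p,.15,79),(*p,.006,79))
E
```

```text
tape place [ 0.56055118 -0.29827573] spanner place [ 0.62141207 -0.31010589]
t 4.0 p [0.6459 0.2474 0.1542] th 70.6 j [ 0.37  0.67  0.48  1.38 -0.    0.7 ] F [ 1.3 -0.2 -0.9] w 0.0516 g 62.9
(np.float64(0.56055118449657), np.float64(-0.2982757301387037), 0.15, 79) -> pos [-0.336, -1.81, 0.016] yaw -0.187
(np.float64(0.56055118449657), np.float64(-0.2982757301387037), 0.006, 79) -> pos [-0.337, -1.809, 0.496] yaw -0.187
```

Emit:
jog_arm:
  deltas:
    - {"delta_pos": [-0.17, -0.95, 0], "yaw": -0.19, "fingers": 0}
    - {"delta_pos": [-0.17, -0.95, 0], "yaw": -0.19, "fingers": 0}
    - {"delta_pos": [-0.17, -0.95, 0], "yaw": -0.19, "fingers": 0}
    - {"delta_pos": [-0.17, -0.95, 0], "yaw": -0.19, "fingers": 0}
    - {"delta_pos": [-0.17, -0.95, 0], "yaw": -0.19, "fingers": 0}
    - {"delta_pos": [-0.17, -0.95, 0], "yaw": -0.19, "fingers": 0}
    - {"delta_pos": [-0.17, -0.95, 0], "yaw": -0.19, "fingers": 0}

```text
clock: 4.75
eef_pos: [0.5989, -0.0433, 0.1538]
tool_rot: [0.098, 0.995, -0.001, -0.0]
ft_force: [0.0, 1.2, -0.6]
grip_width: 0.0519
grasp_force: 62.9
```

```bash
python3 - <<'E'
from h import *
go((.5605,-.298,.15,79),(.5605,-.298,.008,79))
E
```

```text
t 4.8 p [ 0.5989 -0.0433  0.1538] th 78.7 j [-0.07  0.48  0.15  1.24 -0.    0.13] F [ 0.   1.2 -0.6] w 0.0519 g 62.9
(0.5605, -0.298, 0.15, 79) -> pos [-0.04, -0.858, 0.014] yaw -0.006
(0.5605, -0.298, 0.008, 79) -> pos [-0.04, -0.857, 0.487] yaw -0.006
```

Emit:
jog_arm:
  deltas:
    - {"delta_pos": [-0.04, -0.86, 0], "yaw": 0, "fingers": 0}
    - {"delta_pos": [-0.04, -0.86, 0], "yaw": 0, "fingers": 0}
    - {"delta_pos": [-0.04, -0.86, 0], "yaw": 0, "fingers": 0}
    - {"delta_pos": [-0.04, -0.86, 0], "yaw": 0, "fingers": 0}
    - {"delta_pos": [-0.04, -0.86, 0], "yaw": 0, "fingers": 0}
    - {"delta_pos": [-0.04, -0.86, 0], "yaw": 0, "fingers": 0}
    - {"delta_pos": [-0.04, -0.86, 0.15], "yaw": 0, "fingers": 0}
    - {"delta_pos": [-0.04, -0.86, 0.3], "yaw": 0, "fingers": 0}
    - {"delta_pos": [-0.04, -0.86, 0.3], "yaw": 0, "fingers": 0}

```text
clock: 5.65
eef_pos: [0.5584, -0.2902, 0.0563]
tool_rot: [0.094, 0.996, 0.003, -0.007]
ft_force: [-1.1, 0.2, 0.3]
grip_width: 0.0516
grasp_force: 63.0
```

```bash
python3 - <<'E'
from h import *
go((.5605,-.298,.008,79)); save(cam('top'),'tray1.png',(330,110,450,220),5)
E
```

```text
t 5.7 p [ 0.5584 -0.2902  0.0563] th 79.2 j [-0.48  0.62  0.12  1.09  0.   -0.29] F [-1.1  0.2  0.3] w 0.0516 g 63.0
(0.5605, -0.298, 0.008, 79) -> pos [-0.014, -0.025, 0.161] yaw 0.004
```

View pics/tray1.png

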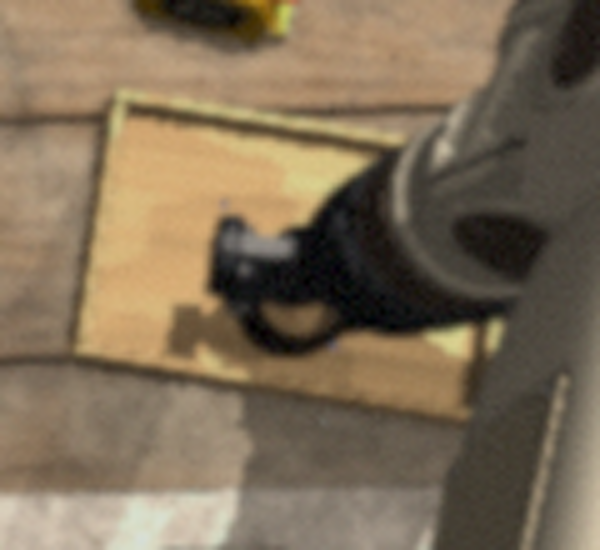

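The roll hangs over the near half of the tray, its near edge at (290,350), inside the wall line at about y=375. Lowering it and releasing.

Emit:
jog_arm:
  deltas:
    - {"delta_pos": [0.01, -0.02, 0.08], "yaw": 0, "fingers": 0}
    - {"delta_pos": [0.01, -0.02, 0.12], "yaw": 0, "fingers": 0}
    - {"delta_pos": [0.01, -0.02, 0.15], "yaw": 0, "fingers": 0}
    - {"delta_pos": [0.01, -0.02, 0.16], "yaw": 0, "fingers": 0}
    - {"delta_pos": [0.01, -0.02, 0.16], "yaw": 0, "fingers": 0}
    - {"delta_pos": [0.01, -0.02, 0.16], "yaw": 0, "fingers": 0.9}
    - {"delta_pos": [0.01, -0.02, 0.16], "yaw": 0, "fingers": 0.9}
    - {"delta_pos": [0.01, -0.02, 0.16], "yaw": 0, "fingers": 0.9}
    - {"delta_pos": [0.01, -0.02, 0.16], "yaw": 0, "fingers": 0.9}
    - {"delta_pos": [0.01, -0.02, 0.0], "yaw": 0, "fingers": 0.9}
    - {"delta_pos": [0.01, -0.02, -0.16], "yaw": 0, "fingers": 0.9}
    - {"delta_pos": [0.01, -0.02, -0.3], "yaw": 0, "fingers": 0.9}

```text
clock: 6.9
eef_pos: [0.5593, -0.2992, 0.1555]
tool_rot: [0.095, 0.996, -0.0, 0.0]
ft_force: [0.8, 0.0, -0.2]
grip_width: 0.077
grasp_force: 0.0
```

```bash
python3 - <<'E'
from h import *
go((.470,.170,.13,94))
E
```

```text
t 6.9 p [ 0.5593 -0.2992  0.1555] th 79.1 j [-0.49  0.55  0.26  1.29  0.   -0.3 ] F [ 0.8  0.  -0.2] w 0.0770 g 0.0
(0.47, 0.17, 0.13, 94) -> pos [0.587, 1.48, 0.084] yaw -0.330
```

Emit:
jog_arm:
  deltas:
    - {"delta_pos": [0.4, 1, 0], "yaw": -0.33, "fingers": 0.45}
    - {"delta_pos": [0.4, 1, 0], "yaw": -0.33, "fingers": 0.45}
    - {"delta_pos": [0.4, 1, 0], "yaw": -0.33, "fingers": 0.45}
    - {"delta_pos": [0.4, 1, 0], "yaw": -0.33, "fingers": 0.45}
    - {"delta_pos": [0.4, 1, 0], "yaw": -0.33, "fingers": 0.45}
    - {"delta_pos": [0.4, 1, 0], "yaw": -0.33, "fingers": 0.45}
    - {"delta_pos": [0.4, 1, 0], "yaw": -0.33, "fingers": 0.45}
    - {"delta_pos": [0.4, 1, 0], "yaw": -0.33, "fingers": 0.45}

```text
clock: 7.7
eef_pos: [0.4971, 0.0211, 0.1537]
tool_rot: [-0.038, 0.999, 0.0, 0.0]
ft_force: [-1.0, -0.1, -0.2]
grip_width: 0.0385
grasp_force: 0.0
```

```bash
python3 - <<'E'
from h import *
c=cam('top'); save(c,'tray2.png',(330,110,450,220),4)
P=cloud(c)
for box in [((.40,.54),(.14,.20))]:
    m=(P[...,0]>box[0][0])&(P[...,0]<box[0][1])&(P[...,1]>box[1][0])&(P[...,1]<box[1][1])&(P[...,2]>.003)&(P[...,2]<.02)
    q=P[m]; f=cv2.fitLine(q[:,:2].astype(np.float32),cv2.DIST_HUBER,0,.001,.001).ravel(); k=f[1]/f[0]
    print(len(q),'ang',np.degrees(np.arctan(k)),'y at .47',f[3]+k*(.47-f[2]))
hs=cv2.cvtColor(c['image'],cv2.COLOR_RGB2HSV)
# silver spanner: bluish/bright
b=np.zeros(P.shape[:2],np.uint8); b[175:250,195:222]=1
im=c['image'].astype(int); m=b.astype(bool)&(im[...,2]>=im[...,0]-5)&(im.sum(-1)>300)
v,u=np.nonzero(m); W=ray(c,np.c_[u,v],.006); r=cv2.minAreaRect(W[:,:2].astype(np.float32)*1000); print('colour',len(u),r)
go((.470,.170,.13,94),(.470,.170,.002,94))
E
```

```text
221 ang 4.123751 y at .47 0.1695181
colour 327 ((477.9832458496094, 160.9023895263672), (50.606624603271484, 176.53131103515625), 89.37008666992188)
t 7.8 p [0.4977 0.0195 0.1537] th 94.2 j [ 0.04  0.28 -0.14  1.14 -0.   -0.03] F [ 0.8  0.2 -0.4] w 0.0388 g 0.0
(0.47, 0.17, 0.13, 94) -> pos [0.055, 0.507, 0.079] yaw 0.004
(0.47, 0.17, 0.002, 94) -> pos [0.056, 0.507, 0.505] yaw 0.004
```

View pics/tray2.png

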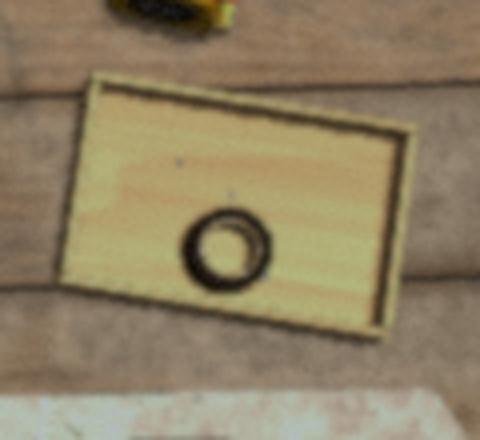

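The roll lies flat in the tray at (227,250), with the far half free for the spanner.

Emit:
jog_arm:
  deltas:
    - {"delta_pos": [0.055, 0.505, 0], "yaw": 0, "fingers": 0.4}
    - {"delta_pos": [0.055, 0.505, 0.05], "yaw": 0, "fingers": 0.4}
    - {"delta_pos": [0.055, 0.505, 0.1], "yaw": 0, "fingers": 0.4}
    - {"delta_pos": [0.055, 0.505, 0.2], "yaw": 0, "fingers": 0.4}
    - {"delta_pos": [0.055, 0.505, 0.3], "yaw": 0, "fingers": 0.4}
    - {"delta_pos": [0.055, 0.505, 0.4], "yaw": 0, "fingers": 0.4}
    - {"delta_pos": [0.055, 0.505, 0.45], "yaw": 0, "fingers": 0.4}
    - {"delta_pos": [0.055, 0.505, 0.45], "yaw": 0, "fingers": 0.4}

```text
clock: 8.55
eef_pos: [0.4694, 0.1662, 0.0159]
tool_rot: [-0.034, 0.999, -0.001, -0.002]
ft_force: [-0.8, 0.3, -0.8]
grip_width: 0.0342
grasp_force: 0.0
```

```bash
python3 - <<'E'
from h import *
go((.470,.1695,.002,94))
E
```

```text
t 8.6 p [0.4694 0.1662 0.0159] th 93.9 j [ 0.34  0.44 -0.32  0.81 -0.    0.27] F [-0.8  0.3 -0.8] w 0.0342 g 0.0
(0.47, 0.1695, 0.002, 94) -> pos [-0.003, 0.011, 0.046] yaw -0.002
```

Emit:
jog_arm:
  deltas:
    - {"delta_pos": [0, 0, 0.04], "yaw": 0, "fingers": 0.4}
    - {"delta_pos": [0, 0, 0.045], "yaw": 0, "fingers": 0.4}
    - {"delta_pos": [0, 0, 0.045], "yaw": 0, "fingers": 0}
    - {"delta_pos": [0, 0, 0.045], "yaw": 0, "fingers": 0}
    - {"delta_pos": [0, 0, 0.045], "yaw": 0, "fingers": 0}
    - {"delta_pos": [0, 0, 0.045], "yaw": 0, "fingers": 0}
    - {"delta_pos": [0, 0, 0.045], "yaw": 0, "fingers": 0}
    - {"delta_pos": [0, 0, 0.045], "yaw": 0, "fingers": 0}
    - {"delta_pos": [0, 0, 0], "yaw": 0, "fingers": 0}
    - {"delta_pos": [0, 0, -0.15], "yaw": 0, "fingers": 0}
    - {"delta_pos": [0, 0, -0.3], "yaw": 0, "fingers": 0}
    - {"delta_pos": [0, 0, -0.45], "yaw": 0, "fingers": 0}

```text
clock: 9.75
eef_pos: [0.4699, 0.1681, 0.1542]
tool_rot: [-0.035, 0.999, -0.0, -0.001]
ft_force: [1.9, 0.6, -1.0]
grip_width: 0.0071
grasp_force: 58.8
```

```bash
python3 - <<'E'
from h import *
save(cam('side'),'sp.png',(200,120,370,290),3.5)
go((.6215,-.310,.16,169))
E
```

```text
t 9.8 p [0.4744 0.1697 0.1624] th 94.0 j [ 0.34  0.28 -0.13  1.15  0.    0.27] F [1.8 1.4 3.7] w 0.0071 g 58.9
(0.6215, -0.31, 0.16, 169) -> pos [-0.377, -1.629, 0.006] yaw -1.666
```

View pics/sp.png

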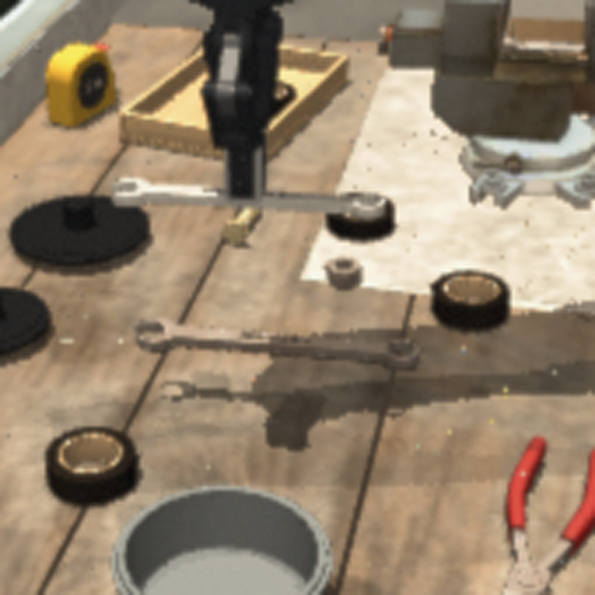

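The spanner hangs level from the fingers, mid-shank at (245,195).

Emit:
jog_arm:
  deltas:
    - {"delta_pos": [-0.15, -0.85, 0], "yaw": -0.9, "fingers": 0}
    - {"delta_pos": [-0.15, -0.85, 0], "yaw": -0.9, "fingers": 0}
    - {"delta_pos": [-0.15, -0.85, 0], "yaw": -0.9, "fingers": 0}
    - {"delta_pos": [-0.15, -0.85, 0], "yaw": -0.9, "fingers": 0}
    - {"delta_pos": [-0.15, -0.85, 0], "yaw": -0.9, "fingers": 0}
    - {"delta_pos": [-0.15, -0.85, 0], "yaw": -0.9, "fingers": 0}
    - {"delta_pos": [-0.15, -0.85, 0], "yaw": -0.9, "fingers": 0}

```text
clock: 10.5
eef_pos: [0.5342, -0.0873, 0.1524]
tool_rot: [-0.376, 0.927, -0.001, -0.0]
ft_force: [-0.3, 0.6, -2.1]
grip_width: 0.0071
grasp_force: 59.0
```

```bash
python3 - <<'E'
from h import *
go((.6215,-.310,.15,169))
E
```

```text
t 10.5 p [ 0.5342 -0.0873  0.1524] th 134.2 j [-0.16  0.37 -0.03  1.17 -0.   -0.93] F [-0.3  0.6 -2.1] w 0.0071 g 59.0
(0.6215, -0.31, 0.15, 169) -> pos [0.309, -0.735, 0.009] yaw -0.774
```

Emit:
jog_arm:
  deltas:
    - {"delta_pos": [0.305, -0.73, 0], "yaw": -0.77, "fingers": 0}
    - {"delta_pos": [0.305, -0.73, 0], "yaw": -0.77, "fingers": 0}
    - {"delta_pos": [0.305, -0.73, 0], "yaw": -0.77, "fingers": 0}
    - {"delta_pos": [0.305, -0.73, 0], "yaw": -0.77, "fingers": 0}
    - {"delta_pos": [0.305, -0.73, 0], "yaw": -0.77, "fingers": 0}
    - {"delta_pos": [0.305, -0.73, 0], "yaw": -0.77, "fingers": 0}
    - {"delta_pos": [0.305, -0.73, 0], "yaw": -0.77, "fingers": 0}
    - {"delta_pos": [0.305, -0.73, 0.12], "yaw": -0.77, "fingers": 0}
    - {"delta_pos": [0.305, -0.73, 0.25], "yaw": -0.77, "fingers": 0}
    - {"delta_pos": [0.305, -0.73, 0.35], "yaw": -0.77, "fingers": 0}
    - {"delta_pos": [0.305, -0.73, 0.35], "yaw": -0.77, "fingers": 0}

```text
clock: 11.6
eef_pos: [0.6175, -0.2989, 0.0426]
tool_rot: [-0.638, 0.77, 0.006, -0.002]
ft_force: [-0.9, 0.5, -1.7]
grip_width: 0.0073
grasp_force: 59.1
```

```bash
python3 - <<'E'
from h import *
go((.6215,-.310,.009,169)); save(cam('top'),'tray3.png',(330,110,450,220),5)
E
```

```text
t 11.6 p [ 0.6175 -0.2989  0.0426] th 169.3 j [-0.45  0.74  0.31  1.15  0.   -1.83] F [-0.9  0.5 -1.7] w 0.0073 g 59.1
(0.6215, -0.31, 0.009, 169) -> pos [0.034, -0.021, 0.112] yaw 0.006
```

View pics/tray3.png

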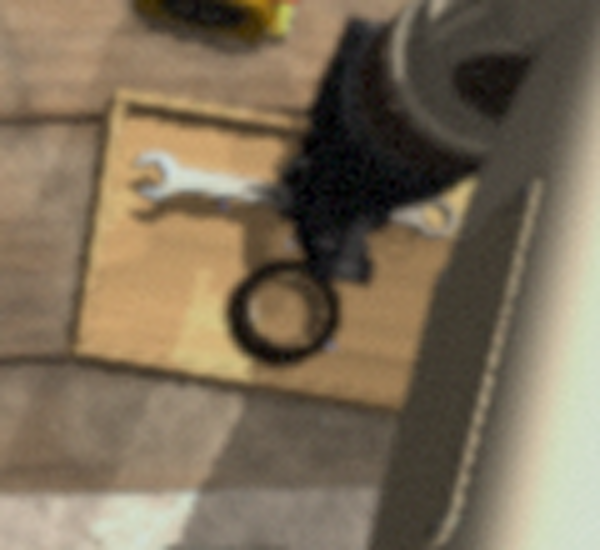

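The spanner lies between the tray walls, open end at (155,180) and ring at (438,215), clear of the roll at (283,312). Lowering it.

Emit:
jog_arm:
  deltas:
    - {"delta_pos": [0.01, -0.01, 0.05], "yaw": 0, "fingers": 0}
    - {"delta_pos": [0.01, -0.01, 0.08], "yaw": 0, "fingers": 0}
    - {"delta_pos": [0.01, -0.01, 0.1], "yaw": 0, "fingers": 0}
    - {"delta_pos": [0.01, -0.01, 0.11], "yaw": 0, "fingers": 0}
    - {"delta_pos": [0.01, -0.01, 0.11], "yaw": 0, "fingers": 0}
    - {"delta_pos": [0.01, -0.01, 0.11], "yaw": 0, "fingers": 0.25}
    - {"delta_pos": [0.01, -0.01, 0.11], "yaw": 0, "fingers": 0.25}
    - {"delta_pos": [0.01, -0.01, 0.11], "yaw": 0, "fingers": 0.25}
    - {"delta_pos": [0.01, -0.01, 0.0], "yaw": 0, "fingers": 0.25}
    - {"delta_pos": [0.01, -0.01, -0.15], "yaw": 0, "fingers": 0.25}
    - {"delta_pos": [0.01, -0.01, -0.3], "yaw": 0, "fingers": 0.25}
    - {"delta_pos": [0.01, -0.01, -0.4], "yaw": 0, "fingers": 0.25}

```text
clock: 12.85
eef_pos: [0.6253, -0.3076, 0.1731]
tool_rot: [-0.637, 0.771, -0.003, 0.001]
ft_force: [0.3, -0.1, 0.2]
grip_width: 0.0214
grasp_force: 0.0
```

```bash
python3 - <<'E'
from h import *
go((.437,-.008,.15,120)); c=cam('top'); save(c,'nut.png',(260,160,330,240),7.5)
E
```

```text
t 12.8 p [ 0.6253 -0.3076  0.1731] th 169.1 j [-0.46  0.67  0.52  1.42  0.   -1.84] F [ 0.3 -0.1  0.2] w 0.0214 g 0.0
(0.437, -0.008, 0.15, 120) -> pos [-0.863, 0.805, 0.071] yaw 1.092
```

View pics/nut.png

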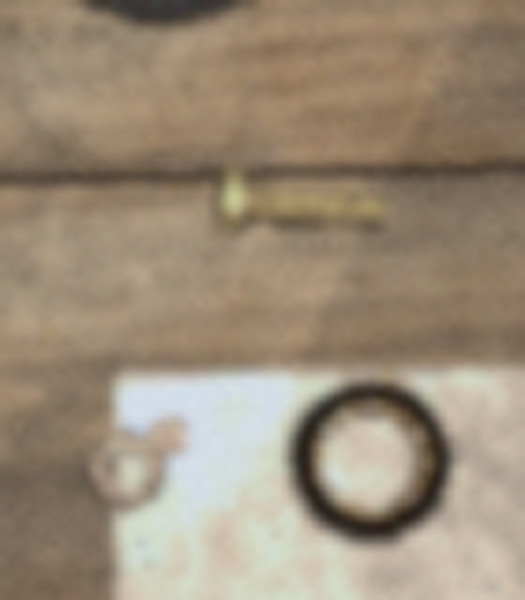

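Bolt head is at (235,200) with its tail at (380,215); nut at (127,470), a 13 mm thick spot of light next to it at (170,437) is only a stain. Bolt first, since the jaw yaw already suits it.

```bash
python3 - <<'E'
from h import *
c=cam('top'); P=cloud(c)
def blob(x0,x1,y0,y1,zl=.004):
    m=(P[...,0]>x0)&(P[...,0]<x1)&(P[...,1]>y0)&(P[...,1]<y1)&(P[...,2]>zl); return P[m]
q=blob(.49,.56,-.115,-.03)
f=cv2.fitLine(q[:,:2].astype(np.float32),cv2.DIST_L2,0,.001,.001).ravel(); a=np.degrees(np.arctan2(f[1],f[0]))
s=(q[:,:2]-f[2:])@f[:2]; print('bolt',len(q),'ang',a,'mid',f[2:]+f[:2]*(s.max()+s.min())/2,'len',np.ptp(s),'head end',f[2:]+f[:2]*s.max())
u=np.linspace(s.min(),s.max(),7); n=np.array([-f[1],f[0]]); w=(q[:,:2]-f[2:])@n
for i in range(6):
    k=(s>=u[i])&(s<=u[i+1]); print(u[i].round(3),k.sum(),(w[k].min()*1e3).round(1),(w[k].max()*1e3).round(1),q[k,2].max().round(3))
q=blob(.41,.465,-.035,.02); print('nut',len(q),q[:,:2].mean(0),q[:,:2].min(0),q[:,:2].max(0))
im=c['image'].astype(int); sub=im[180:195,285:315]; m=(sub[...,1]-sub[...,2]>45); v,uu=np.nonzero(m)
W=ray(c,np.c_[uu+285,v+180],.009); r=cv2.fitLine(W[:,:2].astype(np.float32),cv2.DIST_L2,0,.001,.001).ravel(); print('colour',len(v),np.degrees(np.arctan2(r[1],r[0])),W.min(0),W.max(0))
E
```

```text
bolt 101 ang 85.33549 mid [ 0.52795499 -0.07165632] len 0.0559068560225138 head end [ 0.53022819 -0.04379547]
-0.031 17 -5.1 6.1 0.013
-0.021 14 -4.3 4.0 0.012
-0.012 13 -3.6 4.6 0.014
-0.003 17 -6.1 5.0 0.014
0.007 12 -5.2 3.4 0.015
0.016 28 -9.5 9.2 0.021
nut 56 [ 0.43805804 -0.01015922] [ 0.41200976 -0.02691601] [0.45370118 0.00256629]
colour 6 -1.9375191 [ 0.52903296 -0.05000272  0.009     ] [ 0.53439152 -0.04721997  0.009     ]
```

```bash
python3 - <<'E'
from h import *
go((.528,-.067,.12,175.3))
E
```

```text
t 12.9 p [ 0.6273 -0.3085  0.1761] th 169.1 j [-0.46  0.67  0.53  1.42  0.   -1.84] F [ 0.8  0.4 -0.1] w 0.0212 g 0.0
(0.528, -0.067, 0.12, 175.3) -> pos [-0.729, 0.479, 0.179] yaw -0.137
```

Emit:
jog_arm:
  deltas:
    - {"delta_pos": [-0.73, 0.48, 0.05], "yaw": -0.137, "fingers": 0.4}
    - {"delta_pos": [-0.73, 0.48, 0.05], "yaw": -0.137, "fingers": 0.4}
    - {"delta_pos": [-0.73, 0.48, 0.05], "yaw": -0.137, "fingers": 0.4}
    - {"delta_pos": [-0.73, 0.48, 0.05], "yaw": -0.137, "fingers": 0.4}
    - {"delta_pos": [-0.73, 0.48, 0.05], "yaw": -0.137, "fingers": 0.4}
    - {"delta_pos": [-0.73, 0.48, 0.2], "yaw": -0.137, "fingers": 0.4}
    - {"delta_pos": [-0.73, 0.48, 0.3], "yaw": -0.137, "fingers": 0.4}
    - {"delta_pos": [-0.73, 0.48, 0.42], "yaw": -0.137, "fingers": 0.4}
    - {"delta_pos": [-0.73, 0.48, 0.45], "yaw": -0.137, "fingers": 0.4}
    - {"delta_pos": [-0.73, 0.48, 0.45], "yaw": -0.137, "fingers": 0.4}

```text
clock: 13.95
eef_pos: [0.5222, -0.0646, 0.0318]
tool_rot: [-0.678, 0.735, 0.002, -0.001]
ft_force: [0.5, 0.1, 0.6]
grip_width: 0.0343
grasp_force: 0.0
```

```bash
python3 - <<'E'
from h import *
go((.528,-.067,.003,175.3)); save(cam('side'),'bolt.png',(230,140,330,220),5)
E
```

```text
t 13.9 p [ 0.5222 -0.0646  0.0318] th 175.3 j [-0.12  0.47 -0.23  0.88  0.   -1.61] F [0.5 0.1 0.6] w 0.0343 g 0.0
(0.528, -0.067, 0.003, 175.3) -> pos [0.007, -0.02, 0.096] yaw 0.000
```

Emit:
jog_arm:
  deltas:
    - {"delta_pos": [0.005, -0.015, 0.05], "yaw": 0, "fingers": 0.4}
    - {"delta_pos": [0.005, -0.015, 0.09], "yaw": 0, "fingers": 0.4}
    - {"delta_pos": [0.005, -0.015, 0.095], "yaw": 0, "fingers": 0.4}
    - {"delta_pos": [0.005, -0.015, 0.095], "yaw": 0, "fingers": 0.0}
    - {"delta_pos": [0.005, -0.015, 0.095], "yaw": 0, "fingers": 0.0}
    - {"delta_pos": [0.005, -0.015, 0.095], "yaw": 0, "fingers": 0.0}
    - {"delta_pos": [0.005, -0.015, 0.095], "yaw": 0, "fingers": 0.0}
    - {"delta_pos": [0.005, -0.015, 0.095], "yaw": 0, "fingers": 0.0}
    - {"delta_pos": [0.005, -0.015, 0.05], "yaw": 0, "fingers": 0.0}
    - {"delta_pos": [0.005, -0.015, -0.1], "yaw": 0, "fingers": 0.0}
    - {"delta_pos": [0.005, -0.015, -0.25], "yaw": 0, "fingers": 0.0}
    - {"delta_pos": [0.005, -0.015, -0.4], "yaw": 0, "fingers": 0.0}

```text
clock: 15.2
eef_pos: [0.5277, -0.0665, 0.1547]
tool_rot: [-0.678, 0.735, 0.0, -0.0]
ft_force: [0.9, -0.3, -1.2]
grip_width: 0.009
grasp_force: 58.7
```

```bash
python3 - <<'E'
from h import *
c=cam('top'); P=cloud(c); save(cam('side'),'bolt2.png',(230,120,330,220),5)
# tub rim circle
m=(P[...,0]>.36)&(P[...,0]<.52)&(P[...,1]>.27)&(P[...,1]<.44)&(P[...,2]>.035)&(P[...,2]<.055)
q=P[m][:,:2]; A=np.c_[2*q,np.ones(len(q))]; s=np.linalg.lstsq(A,(q**2).sum(1),rcond=None)[0]
print('tub',len(q),s[:2],'r',np.sqrt(s[2]+s[0]**2+s[1]**2),cv2.minEnclosingCircle((q*1000).astype(np.float32)))
m=(P[...,0]>.58)&(P[...,0]<.72)&(P[...,1]>-.1)&(P[...,1]<.04)&(P[...,2]>.006)
q=P[m]; print('lid',len(q),cv2.minEnclosingCircle((q[:,:2]*1000).astype(np.float32)),q[q[:,2]>.025].mean(0),(q[:,2]>.025).sum())
go((.438,.357,.15,175),(.438,.357,.15,130))
E
```

```text
tub 424 [0.43883943 0.35452769] r 0.05303967223524221 ((438.8899230957031, 355.5464782714844), 57.60430145263672)
lid 1181 ((651.463623046875, -26.018409729003906), 55.93896484375) [ 0.65045022 -0.02596304  0.03283953] 66
t 15.3 p [ 0.533  -0.0672  0.1606] th 175.3 j [-0.13  0.34 -0.04  1.17  0.   -1.61] F [ 0.7 -1.  -0.9] w 0.0092 g 58.8
(0.438, 0.357, 0.15, 175) -> pos [-1.383, 0.431, 0.029] yaw 0.007
(0.438, 0.357, 0.15, 130) -> pos [-1.383, 0.431, 0.029] yaw 1.007
```

View pics/bolt2.png

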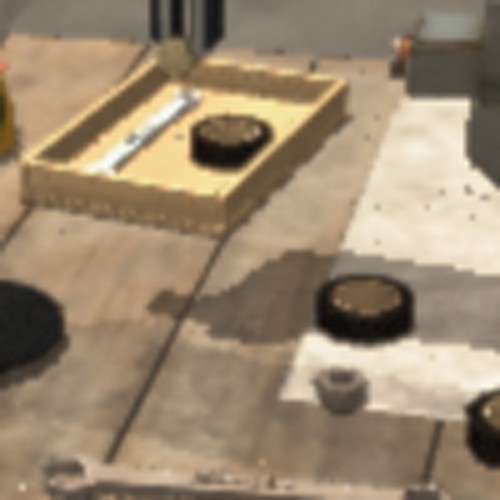

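Bolt is gripped, head at (175,58); spanner and roll lie flat in the tray. To the tub.

Emit:
jog_arm:
  deltas:
    - {"delta_pos": [-0.8, 0.2, 0], "yaw": 0, "fingers": 0}
    - {"delta_pos": [-0.8, 0.2, 0], "yaw": 0, "fingers": 0}
    - {"delta_pos": [-0.8, 0.2, 0], "yaw": 0, "fingers": 0}
    - {"delta_pos": [-0.8, 0.2, 0], "yaw": 0, "fingers": 0}
    - {"delta_pos": [-0.8, 0.2, 0], "yaw": 0, "fingers": 0}
    - {"delta_pos": [-0.8, 0.2, 0], "yaw": 0, "fingers": 0}

```text
clock: 15.9
eef_pos: [0.4866, 0.1828, 0.1527]
tool_rot: [-0.681, 0.733, 0.001, 0.0]
ft_force: [0.6, -0.3, -0.9]
grip_width: 0.0092
grasp_force: 58.8
```

```bash
python3 - <<'E'
from h import *
go((.453,.355,.15,175),(.453,.355,.009,175))
E
```

```text
t 15.9 p [0.4866 0.1828 0.1527] th 175.8 j [ 0.36  0.33 -0.09  1.16  0.   -1.14] F [ 0.6 -0.3 -0.9] w 0.0092 g 58.8
(0.453, 0.355, 0.15, 175) -> pos [-0.564, 0.154, 0.01] yaw 0.018
(0.453, 0.355, 0.009, 175) -> pos [-0.563, 0.153, 0.48] yaw 0.018
```

Emit:
jog_arm:
  deltas:
    - {"delta_pos": [-0.56, 0.15, 0], "yaw": 0, "fingers": 0}
    - {"delta_pos": [-0.56, 0.15, 0], "yaw": 0, "fingers": 0}
    - {"delta_pos": [-0.56, 0.15, 0], "yaw": 0, "fingers": 0}
    - {"delta_pos": [-0.56, 0.15, 0], "yaw": 0, "fingers": 0}
    - {"delta_pos": [-0.56, 0.15, 0], "yaw": 0, "fingers": 0}
    - {"delta_pos": [-0.56, 0.15, 0], "yaw": 0, "fingers": 0}
    - {"delta_pos": [-0.56, 0.15, 0.12], "yaw": 0, "fingers": 0}
    - {"delta_pos": [-0.56, 0.15, 0.25], "yaw": 0, "fingers": 0}
    - {"delta_pos": [-0.56, 0.15, 0.25], "yaw": 0, "fingers": 0}

```text
clock: 16.8
eef_pos: [0.4535, 0.3437, 0.0729]
tool_rot: [-0.677, 0.736, 0.0, -0.006]
ft_force: [-1.2, 0.1, -1.7]
grip_width: 0.009
grasp_force: 58.8
```

```bash
python3 - <<'E'
from h import *
go((.453,.355,.009,175))
E
```

```text
t 16.8 p [0.4535 0.3437 0.0729] th 175.2 j [ 0.65  0.5  -0.05  1.04 -0.   -0.84] F [-1.2  0.1 -1.7] w 0.0090 g 58.8
(0.453, 0.355, 0.009, 175) -> pos [-0.039, 0.003, 0.213] yaw 0.004
```

Emit:
jog_arm:
  deltas:
    - {"delta_pos": [-0.02, 0, 0.05], "yaw": 0, "fingers": 0}
    - {"delta_pos": [-0.02, 0, 0.1], "yaw": 0, "fingers": 0}
    - {"delta_pos": [-0.02, 0, 0.15], "yaw": 0, "fingers": 0}
    - {"delta_pos": [-0.02, 0, 0.2], "yaw": 0, "fingers": 0}
    - {"delta_pos": [-0.02, 0, 0.205], "yaw": 0, "fingers": 0}
    - {"delta_pos": [-0.02, 0, 0.205], "yaw": 0, "fingers": 0.27}
    - {"delta_pos": [-0.02, 0, 0.205], "yaw": 0, "fingers": 0.27}
    - {"delta_pos": [-0.02, 0, 0.205], "yaw": 0, "fingers": 0.27}
    - {"delta_pos": [-0.02, 0, 0.1], "yaw": 0, "fingers": 0.27}
    - {"delta_pos": [-0.02, 0, -0.05], "yaw": 0, "fingers": 0.27}
    - {"delta_pos": [-0.02, 0, -0.2], "yaw": 0, "fingers": 0.27}
    - {"delta_pos": [-0.02, 0, -0.25], "yaw": 0, "fingers": 0.27}

```text
clock: 18.0
eef_pos: [0.4601, 0.3566, 0.16]
tool_rot: [-0.678, 0.735, -0.0, 0.005]
ft_force: [-0.9, 1.1, -0.3]
grip_width: 0.023
grasp_force: 0.0
```

```bash
python3 - <<'E'
from h import *
go((.438,-.010,.15,150))
E
```

```text
t 18.0 p [0.4601 0.3566 0.16  ] th 175.3 j [ 0.66  0.43  0.09  1.22 -0.   -0.83] F [-0.9  1.1 -0.3] w 0.0230 g 0.0
(0.438, -0.01, 0.15, 150) -> pos [1.224, -0.026, 0.025] yaw 0.562
```

Emit:
jog_arm:
  deltas:
    - {"delta_pos": [0.9, -0.02, 0], "yaw": 0, "fingers": 0.6}
    - {"delta_pos": [0.9, -0.02, 0], "yaw": 0, "fingers": 0.6}
    - {"delta_pos": [0.9, -0.02, 0], "yaw": 0, "fingers": 0.6}
    - {"delta_pos": [0.9, -0.02, 0], "yaw": 0, "fingers": 0.6}
    - {"delta_pos": [0.9, -0.02, 0], "yaw": 0, "fingers": 0.6}
    - {"delta_pos": [0.9, -0.02, 0], "yaw": 0, "fingers": 0.6}
    - {"delta_pos": [0.9, -0.02, 0], "yaw": 0, "fingers": 0.6}

```text
clock: 18.7
eef_pos: [0.4414, 0.0825, 0.1544]
tool_rot: [-0.676, 0.737, -0.001, 0.001]
ft_force: [-0.3, 0.3, -0.5]
grip_width: 0.0514
grasp_force: 0.0
```

```bash
python3 - <<'E'
from h import *
c=cam('side')
im=cv2.resize(c['image'][180:215,280:320],None,fx=12,fy=12,interpolation=cv2.INTER_CUBIC)
t=cam('top'); im2=cv2.resize(t['image'][205:240,120:155],(420,420),interpolation=cv2.INTER_CUBIC)
it=cv2.resize(t['image'][195:255,100:165],(390,420),interpolation=cv2.INTER_CUBIC)
cv2.imwrite('pics/nut2.png',np.hstack([cv2.resize(im,(400,420)),it])[:,:,::-1])
go((.438,-.010,.15,175),(.438,-.010,.002,175))
E
```

```text
t 18.8 p [0.442  0.085  0.1542] th 175.2 j [ 0.19  0.19 -0.26  1.11  0.   -1.3 ] F [ 0.1  0.8 -0.7] w 0.0513 g 0.0
(0.438, -0.01, 0.15, 175) -> pos [0.317, -0.013, 0.014] yaw 0.005
(0.438, -0.01, 0.002, 175) -> pos [0.317, -0.012, 0.507] yaw 0.005
```

View pics/nut2.png

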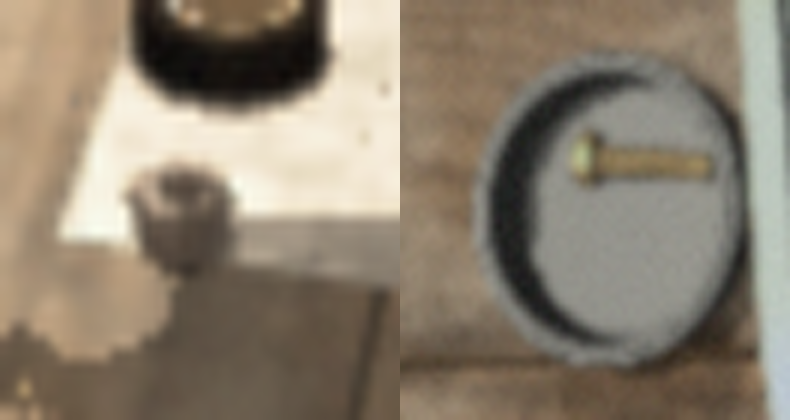

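Bolt lies in the tub's far half at (645,158). In the side crop a nut corner faces the camera at (185,270), so its flats face about 135°/195°; I turn the jaws to 195°.

Emit:
jog_arm:
  deltas:
    - {"delta_pos": [0.317, -0.012, 0], "yaw": -0.44, "fingers": 0.6}
    - {"delta_pos": [0.317, -0.012, 0], "yaw": -0.44, "fingers": 0.6}
    - {"delta_pos": [0.317, -0.012, 0.05], "yaw": -0.44, "fingers": 0.6}
    - {"delta_pos": [0.317, -0.012, 0.15], "yaw": -0.44, "fingers": 0.6}
    - {"delta_pos": [0.317, -0.012, 0.3], "yaw": -0.44, "fingers": 0.6}
    - {"delta_pos": [0.317, -0.012, 0.4], "yaw": -0.44, "fingers": 0.6}
    - {"delta_pos": [0.317, -0.012, 0.4], "yaw": -0.44, "fingers": 0.6}
    - {"delta_pos": [0.317, -0.012, 0.4], "yaw": -0.44, "fingers": 0.6}

```text
clock: 19.6
eef_pos: [0.4376, -0.0091, 0.0336]
tool_rot: [0.795, -0.607, -0.0, 0.0]
ft_force: [1.4, 0.1, -0.1]
grip_width: 0.0508
grasp_force: 0.0
```

```bash
python3 - <<'E'
from h import *
go((.438,-.010,.002,195)); save(cam('side'),'nut3.png',(250,150,350,230),5)
E
```

```text
t 19.6 p [ 0.4376 -0.0091  0.0336] th -164.8 j [-0.02  0.32 -0.46  0.79  0.   -1.86] F [ 1.4  0.1 -0.1] w 0.0508 g 0.0
(0.438, -0.01, 0.002, 195) -> pos [0.003, -0.0, 0.105] yaw 0.005
```

View pics/nut3.png

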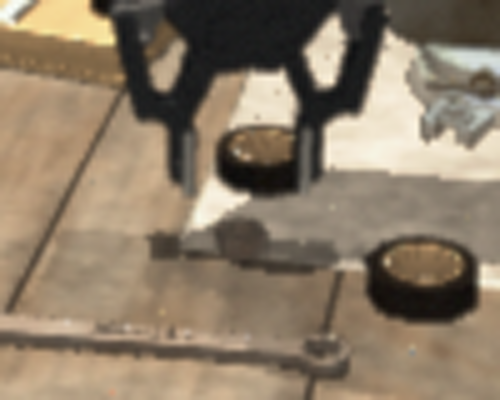

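The nut at (243,238) is centred between the fingers at (185,185) and (307,185).

Emit:
jog_arm:
  deltas:
    - {"delta_pos": [0, 0, 0.06], "yaw": 0, "fingers": 0.6}
    - {"delta_pos": [0, 0, 0.1], "yaw": 0, "fingers": 0.6}
    - {"delta_pos": [0, 0, 0.105], "yaw": 0, "fingers": 0.6}
    - {"delta_pos": [0, 0, 0.105], "yaw": 0, "fingers": 0.0}
    - {"delta_pos": [0, 0, 0.105], "yaw": 0, "fingers": 0.0}
    - {"delta_pos": [0, 0, 0.105], "yaw": 0, "fingers": 0.0}
    - {"delta_pos": [0, 0, 0.105], "yaw": 0, "fingers": 0.0}
    - {"delta_pos": [0, 0, 0.105], "yaw": 0, "fingers": 0.0}
    - {"delta_pos": [0, 0, 0.05], "yaw": 0, "fingers": 0.0}
    - {"delta_pos": [0, 0, -0.1], "yaw": 0, "fingers": 0.0}
    - {"delta_pos": [0, 0, -0.25], "yaw": 0, "fingers": 0.0}
    - {"delta_pos": [0, 0, -0.4], "yaw": 0, "fingers": 0.0}

```text
clock: 20.85
eef_pos: [0.4371, -0.0101, 0.1559]
tool_rot: [0.794, -0.608, 0.0, -0.0]
ft_force: [2.1, 0.2, -0.1]
grip_width: 0.0213
grasp_force: 59.0
```

```bash
python3 - <<'E'
from h import *
go((.416,.352,.15,195),(.416,.352,.15,240))
E
```

```text
t 20.9 p [ 0.4371 -0.0101  0.1559] th -164.9 j [-0.02  0.17 -0.29  1.11  0.   -1.86] F [ 2.1  0.2 -0.1] w 0.0213 g 59.0
(0.416, 0.352, 0.15, 195) -> pos [-1.184, -0.247, 0.02] yaw 0.002
(0.416, 0.352, 0.15, 240) -> pos [-1.184, -0.247, 0.02] yaw -0.998
```

Emit:
jog_arm:
  deltas:
    - {"delta_pos": [-0.8, -0.15, 0], "yaw": -1, "fingers": 0}
    - {"delta_pos": [-0.8, -0.15, 0], "yaw": -1, "fingers": 0}
    - {"delta_pos": [-0.8, -0.15, 0], "yaw": -1, "fingers": 0}
    - {"delta_pos": [-0.8, -0.15, 0], "yaw": -1, "fingers": 0}
    - {"delta_pos": [-0.8, -0.15, 0], "yaw": -1, "fingers": 0}
    - {"delta_pos": [-0.8, -0.15, 0], "yaw": -1, "fingers": 0}
    - {"delta_pos": [-0.8, -0.15, 0], "yaw": -1, "fingers": 0}

```text
clock: 21.55
eef_pos: [0.4178, 0.2349, 0.1541]
tool_rot: [0.967, -0.256, 0.0, -0.0]
ft_force: [-0.6, -0.6, -0.5]
grip_width: 0.0212
grasp_force: 59.1
```

```bash
python3 - <<'E'
from h import *
go((.414,.353,.15,240),(.414,.353,.010,240))
E
```

```text
t 21.6 p [0.4178 0.2349 0.1541] th -119.7 j [ 0.51  0.25 -0.19  1.13 -0.   -2.11] F [-0.6 -0.6 -0.5] w 0.0212 g 59.1
(0.414, 0.353, 0.15, 240) -> pos [-0.206, -0.336, 0.014] yaw 0.006
(0.414, 0.353, 0.01, 240) -> pos [-0.207, -0.335, 0.48] yaw 0.006
```

Emit:
jog_arm:
  deltas:
    - {"delta_pos": [-0.21, -0.335, 0], "yaw": 0, "fingers": 0}
    - {"delta_pos": [-0.21, -0.335, 0], "yaw": 0, "fingers": 0}
    - {"delta_pos": [-0.21, -0.335, 0], "yaw": 0, "fingers": 0}
    - {"delta_pos": [-0.21, -0.335, 0], "yaw": 0, "fingers": 0}
    - {"delta_pos": [-0.21, -0.335, 0], "yaw": 0, "fingers": 0}
    - {"delta_pos": [-0.21, -0.335, 0.15], "yaw": 0, "fingers": 0}
    - {"delta_pos": [-0.21, -0.335, 0.25], "yaw": 0, "fingers": 0}
    - {"delta_pos": [-0.21, -0.335, 0.25], "yaw": 0, "fingers": 0}
    - {"delta_pos": [-0.21, -0.335, 0.25], "yaw": 0, "fingers": 0}

```text
clock: 22.45
eef_pos: [0.4137, 0.3503, 0.0788]
tool_rot: [0.966, -0.259, -0.0, 0.001]
ft_force: [0.3, 0.4, -0.6]
grip_width: 0.0213
grasp_force: 59.1
```

```bash
python3 - <<'E'
from h import *
go((.414,.353,.010,240))
E
```

```text
t 22.4 p [0.4137 0.3503 0.0788] th -120.0 j [ 0.7   0.44 -0.13  1.   -0.   -1.91] F [ 0.3  0.4 -0.6] w 0.0213 g 59.1
(0.414, 0.353, 0.01, 240) -> pos [-0.004, -0.008, 0.229] yaw -0.000
```

Emit:
jog_arm:
  deltas:
    - {"delta_pos": [0, 0, 0.06], "yaw": 0, "fingers": 0}
    - {"delta_pos": [0, 0, 0.12], "yaw": 0, "fingers": 0}
    - {"delta_pos": [0, 0, 0.18], "yaw": 0, "fingers": 0}
    - {"delta_pos": [0, 0, 0.22], "yaw": 0, "fingers": 0}
    - {"delta_pos": [0, 0, 0.222], "yaw": 0, "fingers": 0}
    - {"delta_pos": [0, 0, 0.222], "yaw": 0, "fingers": 0.42}
    - {"delta_pos": [0, 0, 0.222], "yaw": 0, "fingers": 0.42}
    - {"delta_pos": [0, 0, 0.222], "yaw": 0, "fingers": 0.42}
    - {"delta_pos": [0, 0, 0.1], "yaw": 0, "fingers": 0.42}
    - {"delta_pos": [0, 0, -0.05], "yaw": 0, "fingers": 0.42}
    - {"delta_pos": [0, 0, -0.2], "yaw": 0, "fingers": 0.42}
    - {"delta_pos": [0, 0, -0.35], "yaw": 0, "fingers": 0.42}

```text
clock: 23.65
eef_pos: [0.4138, 0.352, 0.1871]
tool_rot: [0.966, -0.258, 0.001, -0.001]
ft_force: [1.8, 0.7, 0.8]
grip_width: 0.0356
grasp_force: 0.0
```

```bash
python3 - <<'E'
from h import *
go((.6505,-.026,.20,240),(.6505,-.026,.2,195))
E
```

```text
t 23.6 p [0.4138 0.352  0.1871] th -119.9 j [ 0.7   0.35  0.03  1.26  0.   -1.91] F [1.8 0.7 0.8] w 0.0356 g 0.0
(0.6505, -0.026, 0.2, 240) -> pos [1.312, 0.699, -0.044] yaw 0.002
(0.6505, -0.026, 0.2, 195) -> pos [1.312, 0.699, -0.044] yaw 1.002
```

Emit:
jog_arm:
  deltas:
    - {"delta_pos": [0.9, 0.5, 0], "yaw": 1, "fingers": 0.6}
    - {"delta_pos": [0.9, 0.5, 0], "yaw": 1, "fingers": 0.6}
    - {"delta_pos": [0.9, 0.5, 0], "yaw": 1, "fingers": 0.6}
    - {"delta_pos": [0.9, 0.5, 0], "yaw": 1, "fingers": 0.6}
    - {"delta_pos": [0.9, 0.5, 0], "yaw": 1, "fingers": 0.6}
    - {"delta_pos": [0.9, 0.5, 0], "yaw": 1, "fingers": 0.6}
    - {"delta_pos": [0.9, 0.5, 0], "yaw": 1, "fingers": 0.6}
    - {"delta_pos": [0.9, 0.5, 0], "yaw": 1, "fingers": 0.6}

```text
clock: 24.45
eef_pos: [0.574, 0.0855, 0.1847]
tool_rot: [0.793, -0.609, 0.001, -0.001]
ft_force: [-0.1, 0.3, 0.0]
grip_width: 0.0514
grasp_force: 0.0
```

```bash
python3 - <<'E'
from h import *
go((.6505,-.026,.06,195),(.6505,-.026,.012,195)); t=cam('top')
a=cv2.resize(t['image'][195:255,100:165],(390,360),interpolation=cv2.INTER_CUBIC)
b=cv2.resize(t['image'][120:200,330:450],(400,360),interpolation=cv2.INTER_CUBIC)
cv2.imwrite('pics/tub.png',np.hstack([a,b])[:,:,::-1])
E
```

```text
t 24.4 p [0.574  0.0855 0.1847] th -165.1 j [ 0.15  0.42  0.14  1.29  0.   -1.68] F [-0.1  0.3  0. ] w 0.0514 g 0.0
(0.6505, -0.026, 0.06, 195) -> pos [0.425, -0.15, 0.416] yaw -0.002
(0.6505, -0.026, 0.012, 195) -> pos [0.425, -0.15, 0.576] yaw -0.002
```

View pics/tub.png

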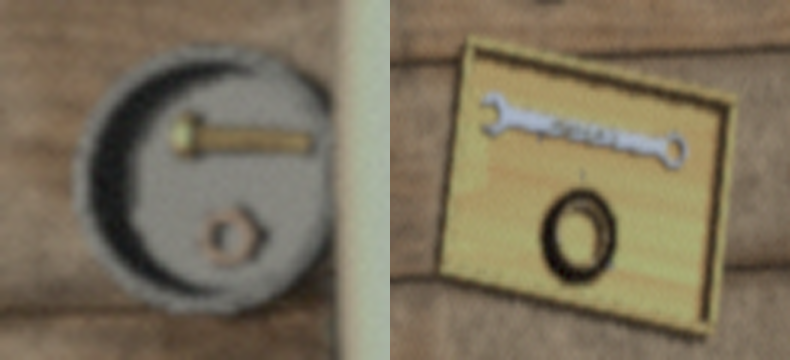

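Tub holds bolt (240,137) and nut (235,237), both flat; tray holds spanner (585,130) and roll (578,235). Now the large lid.

Emit:
jog_arm:
  deltas:
    - {"delta_pos": [0.425, -0.15, 0.1], "yaw": 0, "fingers": 0.6}
    - {"delta_pos": [0.425, -0.15, 0.1], "yaw": 0, "fingers": 0.6}
    - {"delta_pos": [0.425, -0.15, 0.15], "yaw": 0, "fingers": 0.6}
    - {"delta_pos": [0.425, -0.15, 0.25], "yaw": 0, "fingers": 0.6}
    - {"delta_pos": [0.425, -0.15, 0.38], "yaw": 0, "fingers": 0.6}
    - {"delta_pos": [0.425, -0.15, 0.42], "yaw": 0, "fingers": 0.6}
    - {"delta_pos": [0.425, -0.15, 0.42], "yaw": 0, "fingers": 0.6}
    - {"delta_pos": [0.425, -0.15, 0.42], "yaw": 0, "fingers": 0.6}

```text
clock: 25.3
eef_pos: [0.6504, -0.0227, 0.0592]
tool_rot: [0.795, -0.607, 0.001, -0.001]
ft_force: [-0.6, -0.7, 0.2]
grip_width: 0.0511
grasp_force: 0.0
```

```bash
python3 - <<'E'
from h import *
go((.6505,-.026,.012,195))
E
```

```text
t 25.3 p [ 0.6504 -0.0227  0.0592] th -164.8 j [-0.03  0.65  0.18  1.1   0.   -1.87] F [-0.6 -0.7  0.2] w 0.0511 g 0.0
(0.6505, -0.026, 0.012, 195) -> pos [0.011, 0.003, 0.157] yaw 0.005
```

Emit:
jog_arm:
  deltas:
    - {"delta_pos": [0.005, 0, 0.08], "yaw": 0, "fingers": 0.6}
    - {"delta_pos": [0.005, 0, 0.13], "yaw": 0, "fingers": 0.6}
    - {"delta_pos": [0.005, 0, 0.15], "yaw": 0, "fingers": 0.6}
    - {"delta_pos": [0.005, 0, 0.15], "yaw": 0, "fingers": 0.6}
    - {"delta_pos": [0.005, 0, 0.15], "yaw": 0, "fingers": 0}
    - {"delta_pos": [0.005, 0, 0.15], "yaw": 0, "fingers": 0}
    - {"delta_pos": [0.005, 0, 0.15], "yaw": 0, "fingers": 0}
    - {"delta_pos": [0.005, 0, 0.15], "yaw": 0, "fingers": 0}
    - {"delta_pos": [0.005, 0, 0.15], "yaw": 0, "fingers": 0}

```text
clock: 26.2
eef_pos: [0.6514, -0.0255, 0.0144]
tool_rot: [0.794, -0.608, 0.001, -0.001]
ft_force: [0.3, 0.4, 6.0]
grip_width: 0.0221
grasp_force: 59.3
```

```bash
python3 - <<'E'
from h import *
go((.6505,-.026,.16,195))
E
```

```text
t 26.2 p [ 0.6514 -0.0255  0.0144] th -164.9 j [-0.04  0.69  0.13  1.01  0.   -1.87] F [0.3 0.4 6. ] w 0.0221 g 59.3
(0.6505, -0.026, 0.16, 195) -> pos [0.001, 0.002, -0.485] yaw 0.003
```

Emit:
jog_arm:
  deltas:
    - {"delta_pos": [0, 0, -0.05], "yaw": 0, "fingers": 0}
    - {"delta_pos": [0, 0, -0.15], "yaw": 0, "fingers": 0}
    - {"delta_pos": [0, 0, -0.3], "yaw": 0, "fingers": 0}
    - {"delta_pos": [0, 0, -0.45], "yaw": 0, "fingers": 0}
    - {"delta_pos": [-0.75, 0.3, -0.45], "yaw": 0, "fingers": 0}
    - {"delta_pos": [-0.75, 0.3, -0.45], "yaw": 0, "fingers": 0}
    - {"delta_pos": [-0.75, 0.3, -0.45], "yaw": 0, "fingers": 0}
    - {"delta_pos": [-0.75, 0.3, -0.45], "yaw": 0, "fingers": 0}
    - {"delta_pos": [-0.75, 0.3, -0.45], "yaw": 0, "fingers": 0}
    - {"delta_pos": [-0.75, 0.3, -0.45], "yaw": 0, "fingers": 0}

```text
clock: 27.2
eef_pos: [0.5009, 0.1718, 0.1475]
tool_rot: [0.796, -0.605, -0.001, 0.0]
ft_force: [1.3, -0.2, -0.7]
grip_width: 0.0217
grasp_force: 58.9
```

```bash
python3 - <<'E'
from h import *
go((.4388,.3548,.15,195)); t=cam('top'); save(t,'lid.png',(110,100,330,280),3.3)
P=cloud(t)
E
```

```text
t 27.2 p [0.5009 0.1718 0.1475] th -164.5 j [ 0.33  0.35 -0.07  1.15  0.   -1.51] F [ 1.3 -0.2 -0.7] w 0.0217 g 58.9
(0.4388, 0.3548, 0.15, 195) -> pos [-0.643, 0.037, -0.007] yaw 0.011
```

View pics/lid.png

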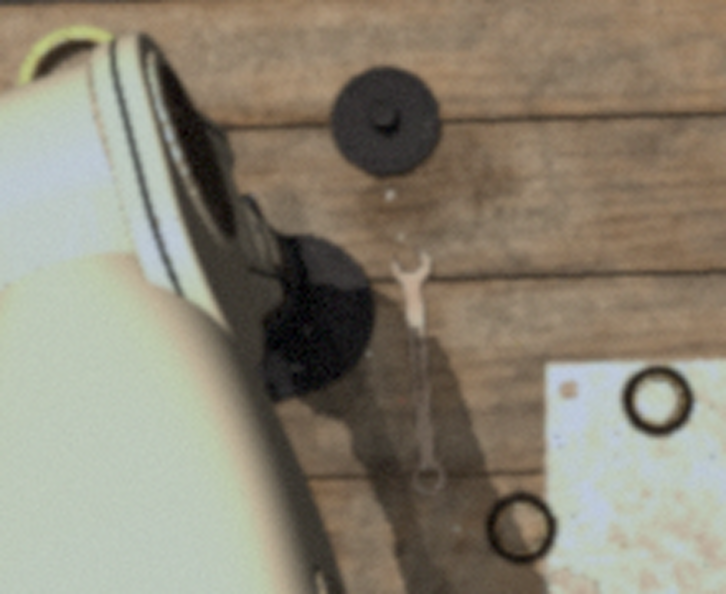

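The large lid is held, its flange edge at (370,310), and the small lid (386,120) and long spanner (415,370) stay on the bench. That used up my pictures, so I go on by numbers only.

Emit:
jog_arm:
  deltas:
    - {"delta_pos": [-0.645, 0.035, 0], "yaw": 0, "fingers": 0}
    - {"delta_pos": [-0.645, 0.035, 0], "yaw": 0, "fingers": 0}
    - {"delta_pos": [-0.645, 0.035, 0], "yaw": 0, "fingers": 0}
    - {"delta_pos": [-0.645, 0.035, 0], "yaw": 0, "fingers": 0}
    - {"delta_pos": [-0.645, 0.035, 0], "yaw": 0, "fingers": 0}
    - {"delta_pos": [-0.645, 0.035, 0], "yaw": 0, "fingers": 0}
    - {"delta_pos": [-0.645, 0.035, 0.1], "yaw": 0, "fingers": 0}
    - {"delta_pos": [-0.645, 0.035, 0.2], "yaw": 0, "fingers": 0}
    - {"delta_pos": [-0.645, 0.035, 0.2], "yaw": 0, "fingers": 0}
    - {"delta_pos": [-0.645, 0.035, 0.2], "yaw": 0, "fingers": 0}

```text
clock: 28.25
eef_pos: [0.4445, 0.3505, 0.0873]
tool_rot: [0.793, -0.609, -0.0, 0.001]
ft_force: [1.1, 0.6, 0.4]
grip_width: 0.0222
grasp_force: 59.0
```

```bash
python3 - <<'E'
from h import *
go((.4388,.3548,.051,195)); s=cam('side'); P=cloud(s)
def circ(q):
    a=np.linalg.lstsq(np.c_[2*q,np.ones(len(q))],(q**2).sum(1),rcond=None)[0]; return a[:2].round(4),round(float(np.sqrt(a[2]+a[:2]@a[:2])),4)
g=(P[...,0]>.33)&(P[...,0]<.55)&(P[...,1]>.25)&(P[...,1]<.47)
im=s['image'].astype(int).max(-1)
for lo,hi in((.035,.06),(.06,.11)):
    q=P[g&(P[...,2]>lo)&(P[...,2]<hi)]; print(lo,len(q),q.min(0).round(3),q.max(0).round(3),np.percentile(q[:,2],[5,50,95]).round(3))
m=g&(im<60)&(P[...,2]>.062)&(P[...,2]<.095)
q=P[m]; print('dark',len(q)); 
h=np.histogram(q[:,2],bins=np.arange(.06,.1,.004)); print(h[0],h[1].round(3))
v,u=np.nonzero(m); print('px',u.min(),u.max(),v.min(),v.max())
E
```

```text
t 28.2 p [0.4445 0.3505 0.0873] th -165.0 j [ 0.67  0.47 -0.05  1.05 -0.   -1.16] F [1.1 0.6 0.4] w 0.0222 g 59.0
(0.4388, 0.3548, 0.051, 195) -> pos [-0.019, 0.014, 0.121] yaw -0.001
0.035 488 [0.384 0.316 0.035] [0.497 0.412 0.047] [0.037 0.043 0.046]
0.06 1889 [0.39  0.295 0.08 ] [0.5   0.404 0.11 ] [0.084 0.086 0.107]
dark 1553
[   0    0    0    0    0   64 1416   52   21    0] [0.06  0.064 0.068 0.072 0.076 0.08  0.084 0.088 0.092 0.096 0.1  ]
px 230 291 239 279
```

Emit:
jog_arm:
  deltas:
    - {"delta_pos": [-0.018, 0.012, 0.03], "yaw": 0, "fingers": 0}
    - {"delta_pos": [-0.018, 0.012, 0.05], "yaw": 0, "fingers": 0}
    - {"delta_pos": [-0.018, 0.012, 0.05], "yaw": 0, "fingers": 0}
    - {"delta_pos": [-0.018, 0.012, 0.05], "yaw": 0, "fingers": 0}
    - {"delta_pos": [-0.018, 0.012, 0.05], "yaw": 0, "fingers": 0}

```text
clock: 28.8
eef_pos: [0.439, 0.3568, 0.0726]
tool_rot: [0.794, -0.608, 0.0, -0.0]
ft_force: [0.8, -0.1, -0.3]
grip_width: 0.0221
grasp_force: 58.9
```

```bash
python3 - <<'E'
from h import *
go((.4393,.356,.049,195))
E
```

```text
t 28.8 p [0.439  0.3568 0.0726] th -164.9 j [ 0.68  0.48 -0.07  1.01 -0.   -1.15] F [ 0.8 -0.1 -0.3] w 0.0221 g 58.9
(0.4393, 0.356, 0.049, 195) -> pos [0.003, -0.0, 0.079] yaw 0.003
```

Emit:
jog_arm:
  deltas:
    - {"delta_pos": [0.003, 0, 0.02], "yaw": 0, "fingers": 0}
    - {"delta_pos": [0.003, 0, 0.04], "yaw": 0, "fingers": 0}
    - {"delta_pos": [0.003, 0, 0.05], "yaw": 0, "fingers": 0}
    - {"delta_pos": [0.003, 0, 0.06], "yaw": 0, "fingers": 0}
    - {"delta_pos": [0.003, 0, 0.06], "yaw": 0, "fingers": 0}

```text
clock: 29.3
eef_pos: [0.4388, 0.3554, 0.0536]
tool_rot: [0.794, -0.608, -0.0, 0.001]
ft_force: [0.4, -0.0, -1.2]
grip_width: 0.0217
grasp_force: 58.9
```

Emit:
jog_arm:
  deltas:
    - {"delta_pos": [0, 0, 0.005], "yaw": 0, "fingers": 0}
    - {"delta_pos": [0, 0, 0.01], "yaw": 0, "fingers": 0}
    - {"delta_pos": [0, 0, 0.012], "yaw": 0, "fingers": 0}
    - {"delta_pos": [0, 0, 0.012], "yaw": 0, "fingers": 0}

```text
clock: 29.7
eef_pos: [0.4393, 0.3559, 0.0514]
tool_rot: [0.794, -0.608, 0.0, -0.0]
ft_force: [-1.7, -0.5, 4.3]
grip_width: 0.0221
grasp_force: 59.5
```

Contact at exactly the seated height (0.0514). A slight further press, then release and retreat.

Emit:
jog_arm:
  deltas:
    - {"delta_pos": [0, 0, 0.008], "yaw": 0, "fingers": 0}
    - {"delta_pos": [0, 0, 0.008], "yaw": 0, "fingers": 0}
    - {"delta_pos": [0, 0, 0.002], "yaw": 0, "fingers": 0}
    - {"delta_pos": [0, 0, 0], "yaw": 0, "fingers": 0.6}
    - {"delta_pos": [0, 0, 0], "yaw": 0, "fingers": 0.6}
    - {"delta_pos": [0, 0, 0], "yaw": 0, "fingers": 0.6}
    - {"delta_pos": [0, 0, 0], "yaw": 0, "fingers": 0.6}
    - {"delta_pos": [0, 0, -0.1], "yaw": 0, "fingers": 0.6}
    - {"delta_pos": [0, 0, -0.25], "yaw": 0, "fingers": 0.6}
    - {"delta_pos": [0, 0, -0.4], "yaw": 0, "fingers": 0.6}
    - {"delta_pos": [0, 0, -0.5], "yaw": 0, "fingers": 0.6}
    - {"delta_pos": [0, 0, -0.5], "yaw": 0, "fingers": 0.6}

```text
clock: 30.9
eef_pos: [0.4417, 0.3577, 0.2062]
tool_rot: [0.794, -0.608, 0.001, -0.005]
ft_force: [0.7, -0.3, -0.9]
grip_width: 0.0512
grasp_force: 0.0
```

```bash
python3 - <<'E'
from h import *
go((.4,.1,.2,195))
for n in('side','top'):
    P=cloud(cam(n)); g=(np.hypot(P[...,0]-.439,P[...,1]-.356)<.054)&(P[...,2]<.09)
    q=P[g&(P[...,2]>.035)]; f=q[(q[:,2]<.058)&(np.hypot(q[:,0]-.439,q[:,1]-.356)>.016)]
    if len(f)<50: print(n,'hidden'); continue
    k=np.linalg.lstsq(np.c_[f[:,:2]-[.439,.356],np.ones(len(f))],f[:,2],rcond=None)[0]
    kn=q[q[:,2]>.062]; print(n,len(f),'flange z %.4f tilt %s'%(k[2],k[:2].round(3)),'knob top',np.percentile(kn[:,2],90) if len(kn) else None,kn.mean(0).round(4) if len(kn) else '')
E
```

```text
t 30.9 p [0.4417 0.3577 0.2062] th -164.9 j [ 0.68  0.38  0.13  1.31  0.   -1.15] F [ 0.7 -0.3 -0.9] w 0.0512 g 0.0
(0.4, 0.1, 0.2, 195) -> pos [0.793, 0.358, 0.014] yaw 0.002
side 1865 flange z 0.0500 tilt [ 0.015 -0.039] knob top 0.07269234145453232 [0.4393 0.3569 0.0698]
top 1290 flange z 0.0490 tilt [ 0.    -0.002] knob top 0.07250148699651718 [0.4387 0.3533 0.0699]
```

```bash
python3 -c "
from h import *
print(bot.job_done())"
```

```text
the job is handed in; nothing more can be done
None
```

I made up both kits and handed the job in at about 31 s on the robot's clock: the shorter spanner and the farthest black roll lie flat in the tray, and the nut and bolt are in the tub under the large lid, with depth readings of its flange and knob matching fully seated; the longer spanner and small lid were never touched.

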